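Jack up the front of the tray and hold it

ROBOT

A 7-joint arm with a two-finger parallel gripper is mounted at the origin on a cart in front of the work surface, level with it; the furniture and walls round the work are solid. World frame = base frame: x ahead of the robot, y to its left, z up, the work surface at z = 0. Lengths are in m, angles in rad, forces in N, time in s.
With the tool pointing down it reaches from about 0.425 to 1.025 m from the base axis. Payload 3.6 kg.
Tool frame: the origin (TCP) lies midway between the tips of the shut fingers; the grasp point (between the pads) lies 19 mm behind it (manip.grip_point_offset is the distance from the TCP to the grasp point, in m); z points along the fingers, y is the line along which they close (so a half turn about z gives the same grasp; the last joint's range is limited). The gripper opens to 85 mm and grips with 20 to 120 N. Pads are 22 mm wide; open, the fingers measure 114 mm over their backs; the gripper's body (76 mm by 85 mm) begins 54 mm behind the grasp point. The pads swing forward as they close: fully open they stand 13 mm farther back than shut.
Start: joints at [1.093, 0.591, 0.048, 1.609, -0.033, 0.943, -0.034], TCP at [0.272, -0.672, 0.231] pointing down, gripper open.
Joint ranges: [-2.69, 2.69], [-0.47, 2.24], [-1.27, 1.36], [0.19, 2.51], [-1.53, 4.68], [0.08, 2.07], [-3.09, 3.09]. Speed limits (rad/s): [2.57, 2.57, 3.14, 3.14, 3.14, 3.14, 3.14].

INTERFACE

Orientations are given as a 3x3 rotation matrix whose columns are the frame's x, y, z axes.
In Python, from cell import manip, gripper_to, optics gives the robot as it stands. Calls block until the motion is done:
- manip.movep(position, orientation): joint-space move of the TCP to a pose.
- manip.line_to(position, vel=0.15, rotation=None, max_force=None): straight line of the TCP; rotation=None keeps the orientation; vel is the mean speed in m/s. With max_force (N) it stops when the force on the tool has changed by that much, and returns True; else False.
- manip.goto_joints(angles): joint-space move.
- gripper_to(opening): finger opening in m; the grip force is fixed at half the most; returns when the fingers have stopped.
- manip.hold(seconds).
- manip.ik(position, orientation): joint angles nearest the present ones, or None.
- manip.read_state(): the state.
- optics.read_camera(name): name is "scene" or "top"; returns a dict with "image" (480x640x3 uint8, red, green, blue), "K" (3x3 intrinsics, pixels), "distortion" ([k1, k2, p1, p2, k3] as OpenCV has them; the pictures are not rectified), "camera_from_world" (4x4, takes a point from world to camera coordinates). Camera axes: x right, y down, z forward; pixel columns grow to the right and rows downward; lengths in m; the calibration is good to about 2 mm. A picture is of the moment at which its call begins. There is no depth.
A pose or a line that the arm cannot do raises manip.PlanningError and nothing moves.
- manip.hand_in(): hands the job in; it is judged then, once.
The state is a dict: "time_s": time; "qpos": joint angles; "qd": joint speeds; "effort": joint torques, N m; "tcp_pos": TCP position; "tcp_rot": TCP orientation; "wrist_force": force on the tool from outside, world axes, zero at the start; "ft_torque": the same for the moment, N m; "finger_gap": finger opening in m; "finger_force": force on a finger pad.
Only numpy, scipy, OpenCV 4.12 (cv2) and the standard library are available. Lean on these libraries where they do the work, as an engineer would, in place of code of your own. Each camera call takes 0.05 s, during which the arm holds its last target. There are 200 camera calls.

TASK

The front of the hinged steel tray with the mould rack has to be held up so that a colleague can pack its rests. Stand the red hand jack on the aluminium plinth with its saddle centred under the yellow-marked lift point and let go of it, give the jack one test stroke (handle fully down, then let it come fully back up), then press the handle fully down again and finish while still holding it down. Only the jack may lift the tray, the rack must stay on the tray, and the other things on the worktop stay where they are.

Things in the scene. Friction and masses are not known exactly. Their poses are not given: they have to be found in the camera images.
- lift_stand: Fixed stand. Origin on the worktop straight below the lift point; x points away from the robot, from the plinth to the tray, z up. Aluminium plinth: flat block 70 mm wide (y -35 to +35), x -210 to +30 mm, top 20 mm above the worktop. From x +30 mm on: grey foot plate, two front rests at x 55, y +-45 mm, and the tray.
- tray: Steel tray, 250x122 mm, plate top 109 mm above the worktop, carrying the rack; hinged at its far end (268 mm beyond the lift point), resting level on two rests. Origin at the lift point, axes as the stand's at rest. Its front lug, 46 mm wide, reaches 23 mm past the lift point towards the robot; on the lug a yellow disc with black centre, straight above the lift point.
- lift_pad (a point): The lift point: centre of the underside of the round black lift pad (40 mm across) below the marked lug, 97 mm above the worktop (77 mm above the plinth) while the tray rests; a full jack stroke raises it by about 18 mm. Its axes are as the stand's while the tray rests.
- jack: Red hand jack, 0.7 kg, loose. Origin at its underside below the grip block; x ahead to the saddle, handle behind (-x), z up. Base plate 12 mm thick, 56 mm wide, x -135 to +100 mm. It stands on the plinth with its x along the stand's x. From the bare worktop it is too low. The saddle clears the pad by only 12 mm: bring it in from the plinth's near end, level and just above the plinth.
- jack_grip (a point): Where to grip the jack: upright block 40 mm long (x), 30 mm wide (y, black rubber sides), from 12 to 88 mm above the jack's underside. This point is 70 mm above the underside, straight above the jack's origin and close to its balance point. Axes as the jack's.
- saddle_top (a point): Centre of the top of the round steel saddle, 36 mm across; 75 mm ahead of the jack's origin and 65 mm above its underside with the handle up. It rises 30 mm over the full stroke.
- jack_handle (a joint): Jack handle, rad: 0 up (a spring returns it), 0.60 fully down; lifts the saddle 50 mm per rad. At 0 it slopes 0.40 rad upward to the rear, at 0.60 it slopes 0.20 rad downward. Pressing takes about 3 N at first, 5 to 12 N under load, then it meets a firm stop.
- handle_pad (a point): Centre of the upper face of the black pad at the handle's end (46 mm long, 24 wide, 12 thick): press here. Handle pivot 13.5 mm behind the jack's origin, 60 mm above its underside. With the handle up this point is 99 mm behind the jack's origin and 103 mm above its underside, fully down 105 mm behind and 47 mm above. Its axes are the jack's while the handle is up.
- rack_end (a point): Mould rack: brass rack with white mould strips, 106x228x66 mm, lying lengthwise on the tray, loose. This point is on its underside, at the middle of the end nearest the lift point, about 51 mm beyond it.
- nozzle_tin: closed flat metal tin, 98x136x35 mm; a bystander, loose. Origin at the centre of its underside.
- beaker: clear glass beaker, 53 mm across, 66 mm tall; a bystander, loose. Origin at the centre of its underside.
- dropper_bottle: amber dropper bottle, 44 mm across, 125 mm tall; a bystander, loose. Origin at the centre of its underside.
- brass_spacer: brass block, 25x40x20 mm; a bystander, loose. Origin at the centre of its underside.
- lab_timer: white timer, 66x66x19 mm; a bystander, loose. Origin at the centre of its underside.
- label_roll: roll of labels, 64 mm across, 30 mm high; a bystander, loose. Origin at the centre of its underside.
- sample_jar: glass jar with black lid, 62 mm across, 72 mm tall; a bystander, loose. Origin at the centre of its underside.

How it is judged:
By the outcome, as a careful person would: the job done as asked, in the order asked, and still so for the second after the job is handed in, while the arm keeps its last pose, push and grip.
It also fails if it takes over 58 s, if anything falls off the work surface, if the arm or the gripper's body presses on something with over 40 N, if the wrist force passes 120 N, or if a joint passes its speed limit or range.

## Working session

There is one attempt and no reset: what is moved stays moved. The work goes in short steps, each a Python script; the robot and the scene stay as the last script left them, time stands still between calls to the robot, and variables do not carry over. Pictures are saved under pics/ and viewed, at most 10 in all, crops included, and the job is handed in when it is done.

```bash
ls; mkdir -p pics; python3 - <<'E'
from cell import manip, gripper_to, optics
import cv2,numpy as np
np.set_printoptions(precision=4,suppress=True)
for n in("scene","top"):
    c=optics.read_camera(n); cv2.imwrite(f"pics/{n}0.png",c["image"][:,:,::-1]); print(c["K"],c["distortion"],c["camera_from_world"])
s=manip.read_state();print(s)
E
```

```text
pics
[[586.4422   0.     327.1185]
 [  0.     586.4422 242.1119]
 [  0.       0.       1.    ]] [-0.1876  0.      0.      0.      0.    ] [[ 0.7657 -0.6429 -0.0209 -0.4811]
 [-0.3846 -0.4316 -0.816   0.2431]
 [ 0.5155  0.6328 -0.5777  1.6012]
 [ 0.      0.      0.      1.    ]]
[[433.4669   0.     322.8732]
 [  0.     433.4669 243.2018]
 [  0.       0.       1.    ]] [0.0361 0.     0.     0.     0.    ] [[ 0.0181 -0.9997 -0.0136 -0.0943]
 [-0.9926 -0.0164 -0.1199  0.5397]
 [ 0.1197  0.0156 -0.9927  1.1938]
 [ 0.      0.      0.      1.    ]]
{'time_s': 0.1, 'qpos': array([ 1.0925,  0.592 ,  0.0483,  1.6097, -0.0333,  0.9427, -0.0337]), 'qd': array([ 0.0006, -0.0018, -0.0001, -0.0023, -0.0015,  0.0012, -0.0007]), 'effort': array([  0.0049, -54.9994,   1.5531, -19.8823,   0.0097,   0.0038,
         0.    ]), 'tcp_pos': array([ 0.2719, -0.6713,  0.2302]), 'tcp_rot': array([[ 0.9268,  0.3755, -0.0009],
       [ 0.3755, -0.9268,  0.0018],
       [-0.0001, -0.002 , -1.    ]]), 'wrist_force': array([ 0.2361, -0.5777, -0.6525]), 'ft_torque': array([ 0.0358,  0.0327, -0.003 ]), 'finger_force': 0.0, 'finger_gap': 0.08580125001114336}
```

View pics/top0.png

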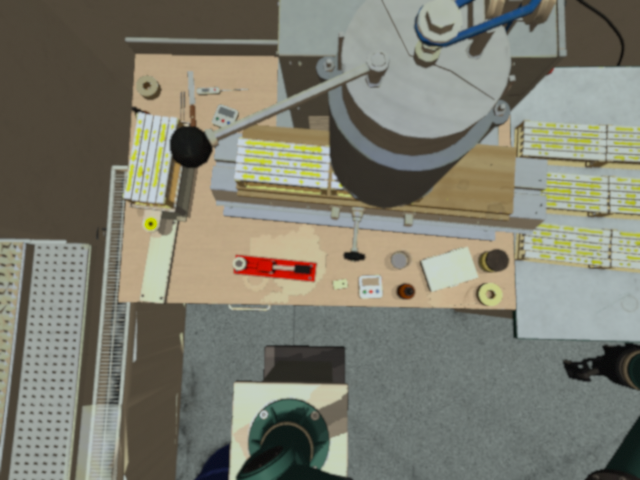

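View pics/scene0.png

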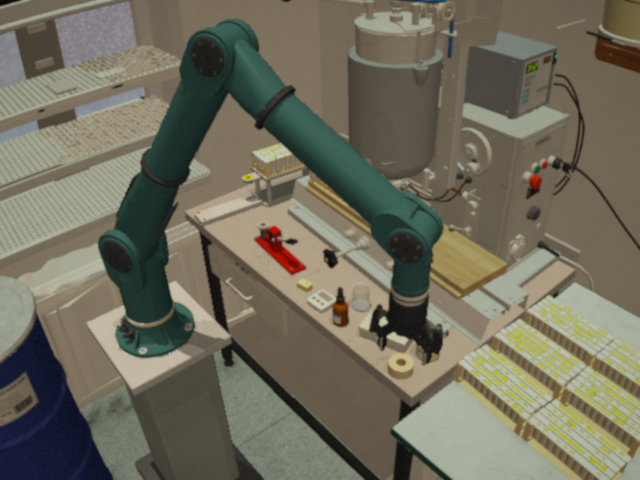

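The top view shows the yellow lift disc at about (151,224), the plinth at about (155,270) and the jack at about (275,268), with its saddle at (239,264) on the left. I'll zoom in on both images.

```bash
cat > h.py <<'E'
import cv2,numpy as np
np.set_printoptions(precision=4,suppress=True)
def snap(n,fn=None):
    from cell import optics
    c=optics.read_camera(n)
    if fn: cv2.imwrite(fn,c["image"][:,:,::-1])
    return c
def ray(c,uv,z):
    p=cv2.undistortPoints(np.array([[uv]],float),c["K"],np.array(c["distortion"]))[0,0]
    T=c["camera_from_world"];R=T[:3,:3];o=-R.T@T[:3,3];d=R.T@np.array([*p,1])
    return o+d*(z-o[2])/d[2]
def proj(c,P):
    T=c["camera_from_world"]
    return cv2.projectPoints(np.array(P,float).reshape(-1,3),cv2.Rodrigues(T[:3,:3])[0],T[:3,3],c["K"],np.array(c["distortion"]))[0][:,0]
def crop(c,x0,y0,x1,y1,k,fn):
    im=c["image"][y0:y1,x0:x1,::-1]; cv2.imwrite(fn,cv2.resize(im,None,fx=k,fy=k,interpolation=cv2.INTER_CUBIC))
E
python3 - <<'E'
from h import *
c=snap("top"); crop(c,115,205,335,315,3.6,"pics/t1.png")
s=snap("scene"); crop(s,175,135,325,285,4,"pics/s1.png")
for cc in(c,s):
    im=cc["image"]; hsv=cv2.cvtColor(im,cv2.COLOR_RGB2HSV)
    red=((hsv[...,0]<6)|(hsv[...,0]>174))&(hsv[...,1]>180)&(hsv[...,2]>90)
    n,l,st,ce=cv2.connectedComponentsWithStats(red.astype(np.uint8))
    for i in range(1,n):
        if st[i,4]>60:
            ys,xs=np.where(l==i); print("red",st[i],ce[i],cv2.minAreaRect(np.c_[xs,ys].astype(np.float32)))
    y=(hsv[...,0]>24)&(hsv[...,0]<34)&(hsv[...,1]>180)&(hsv[...,2]>120)
    n,l,st,ce=cv2.connectedComponentsWithStats(y.astype(np.uint8))
    for i in range(1,n):
        if st[i,4]>40: print("yel",st[i],ce[i])
print(ray(c,(151,224),.115))
E
```

```text
red [235 256  81  25 986] [275.1613 268.4087] ((275.06439208984375, 267.8564453125), (79.10545349121094, 17.81116485595703), 5.710593223571777)
yel [296 147  24   4  43] [308.8605 148.186 ]
yel [145 218  12  12 102] [150.3333 223.3922]
red [530 175  11  13 114] [535.0702 180.9737] ((535.0, 181.0), (12.0, 10.0), 90.0)
red [255 227  50  47 733] [280.0232 251.8772] ((282.5000305175781, 250.00001525878906), (55.86143493652344, 23.33452033996582), 45.0)
[0.5749 0.3698 0.115 ]
```

View pics/t1.png

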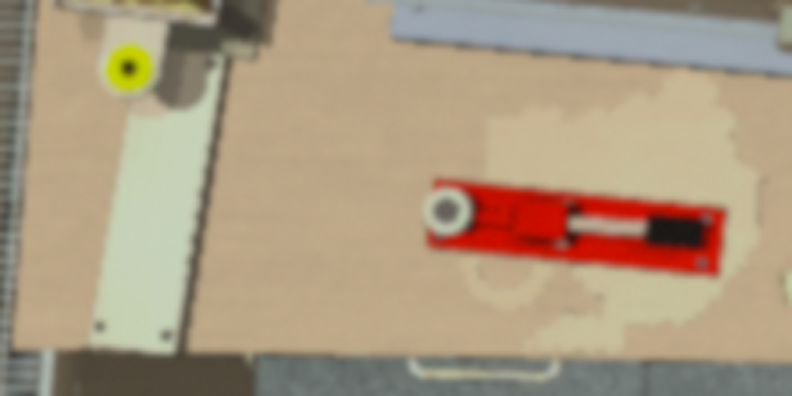

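View pics/s1.png

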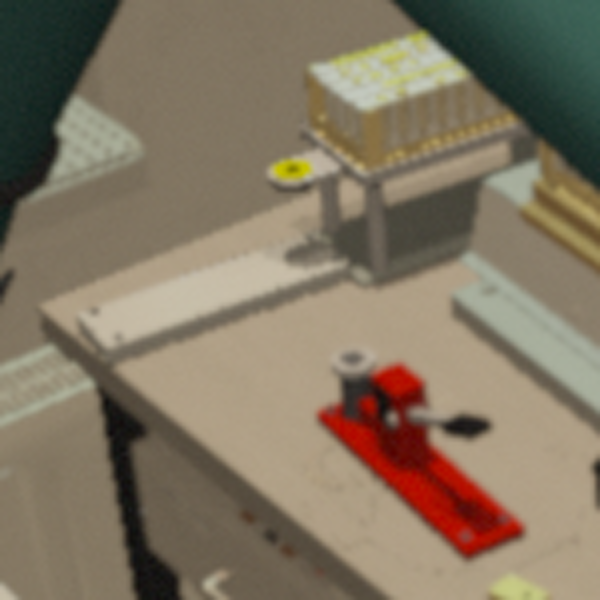

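Top crop: disc at (129,68), plinth near corners at (93,347) and (182,352), saddle at (447,211), and the jack base corners are clear. Scene crop: disc at (293,170), saddle at (353,360), block top at (399,380). Next I fit both poses by least squares over the two views.

```bash
cat > fit.py <<'E'
from h import *
from scipy.optimize import least_squares
def fit(obs,x0):
    # obs: list of (cam, xyz local, uv)
    def w(p,q): c,s=np.cos(p[2]),np.sin(p[2]); return [p[0]+c*q[0]-s*q[1],p[1]+s*q[0]+c*q[1],q[2]+(p[3] if len(p)>3 else 0)]
    f=lambda p:np.concatenate([proj(c,w(p,q))[0]-uv for c,q,uv in obs])
    r=least_squares(f,x0,loss="soft_l1"); return r.x,f(r.x).reshape(-1,2)
E
python3 - <<'E'
from fit import *
c=snap("top");s=snap("scene")
t=lambda U,V:np.array([(U+.5)/3.6-.5+115,(V+.5)/3.6-.5+205]); q=lambda U,V:np.array([(U+.5)/4-.5+175,(V+.5)/4-.5+135])
S=[(c,(0,0,.111),t(129,68)),(c,(-.21,.035,.02),t(93,347)),(c,(-.21,-.035,.02),t(182,352)),
 (s,(0,0,.111),q(293,170)),(s,(-.21,.035,.02),q(80,315)),(s,(-.21,-.035,.02),q(112,348))]
J=[(c,(.1,-.028,.012),t(435,180)),(c,(.1,.028,.012),t(428,246)),(c,(-.135,-.028,.012),t(726,209)),(c,(-.135,.028,.012),t(718,272)),
 (c,(.075,0,.065),t(447,211)),(c,(-.099,0,.103),t(675,232)),(c,(0,0,.088),t(542,221)),
 (s,(.075,0,.065),q(353,360)),(s,(0,0,.088),q(399,380)),(s,(-.135,-.028,.012),q(522,528)),(s,(-.135,.028,.012),q(468,548)),(s,(.1,.028,.012),q(319,412))]
for n,o,x0 in(("stand",S,(.57,.37,-.1)),("jack",J,(.5,.1,1.6))):
    for m in(o,[k for k in o if k[0] is c],[k for k in o if k[0] is s]):
        x,r=fit(m,x0);print(n,x);
        if m is o: print(r)
E
```

```text
stand [ 0.5786  0.3734 -0.0782]
[[-0.1256 -0.6606]
 [-0.1365 -0.4162]
 [-0.0217  0.5306]
 [ 0.2961 -0.0739]
 [-0.5072  0.5481]
 [-0.0254  0.9436]]
stand [ 0.578   0.3732 -0.0771]
stand [ 0.5805  0.3754 -0.0837]
jack [0.472  0.0685 1.4856]
[[-0.0675 -0.6706]
 [-0.6358  0.4441]
 [ 0.5556 -0.3998]
 [ 0.7116  1.6625]
 [ 0.2052 -0.0727]
 [-0.864  -0.2846]
 [-0.2263 -0.6492]
 [ 0.1336  0.3226]
 [-0.0485 -0.2088]
 [ 1.3553 -0.1455]
 [-0.5216  1.5866]
 [-1.1091  0.14  ]]
jack [0.4716 0.0683 1.4886]
jack [0.4732 0.0695 1.4784]
```

```bash
cat >> h.py <<'E'
SX,SY,SA=.5786,.3734,-.078
JX,JY,JA=.472,.0685,1.4856
def rot(a): c,s=np.cos(a),np.sin(a); return np.array([[c,s,0],[s,-c,0],[0,0,-1.]])
def st(x,y,z,a=None): # stand local -> world
    c,s=np.cos(SA),np.sin(SA); return np.array([SX+c*x-s*y,SY+s*x+c*y,z])
E
python3 - <<'E'
from h import *
from cell import manip,gripper_to
g=.051
print(manip.ik([JX,JY,g],rot(JA)), manip.ik(st(-.15,0,g+.03),rot(SA)),manip.ik(st(-.075,0,g+.03),rot(SA)),manip.ik(st(-.18,0,.14),rot(SA)))
manip.movep([JX,JY,.20],rot(JA))
manip.line_to([JX,JY,g],vel=.12,max_force=15)
s=manip.read_state();print(s["time_s"],s["tcp_pos"],s["wrist_force"])
gripper_to(0.0)
s=manip.read_state();print(s["time_s"],s["finger_gap"],s["finger_force"],s["wrist_force"])
print(manip.line_to([JX,JY,g+.09],vel=.1))
s=manip.read_state();print(s["time_s"],s["tcp_pos"],s["wrist_force"],s["ft_torque"],s["finger_gap"])
E
```

```text
[-0.1444  0.6039 -0.1267  2.2708  0.2629  0.2798 -0.5873] [-0.7503  0.6192 -0.0831  2.0438  0.104   0.4824 -2.559 ] [-0.774   0.6679  0.0823  1.9261 -0.0973  0.5514 -2.2752] [-0.5736  0.5318 -0.3786  2.0502  0.3299  0.617  -2.825 ]
4.4 [0.4724 0.0686 0.0515] [-0.2362 -0.2357 -0.0195]
4.95 0.029576714486543188 59.64615762233734 [-2.6948  0.5225  6.3939]
False
6.0 [0.4713 0.0682 0.1404] [-0.015   1.3133 -7.7296] [-0.0214 -0.0659 -0.0278] 0.029778834179406275
```

```bash
python3 - <<'E'
from h import *
from cell import manip,gripper_to
manip.movep(st(-.16,0,.051+.02+.05),rot(SA))
manip.line_to(st(-.16,0,.051+.02+.006),vel=.1,max_force=15)
s=manip.read_state();print(s["time_s"],s["tcp_pos"],st(-.16,0,.077),s["qpos"],s["wrist_force"],s["ft_torque"],s["finger_gap"])
c=snap("top","pics/t2.png"); crop(c,115,190,225,315,4.6,"pics/t2c.png")
c=snap("scene"); crop(c,175,135,315,255,5,"pics/s2c.png")
E
```

```text
8.1083 [0.4195 0.3856 0.0769] [0.4191 0.3859 0.077 ] [-0.8776  0.6221  0.076   2.0656 -0.1002  0.4573 -2.3753] [-0.0254  0.0304 -8.2836] [ 0.0465 -0.0667  0.0663] 0.02927171762447467
```

View pics/t2c.png

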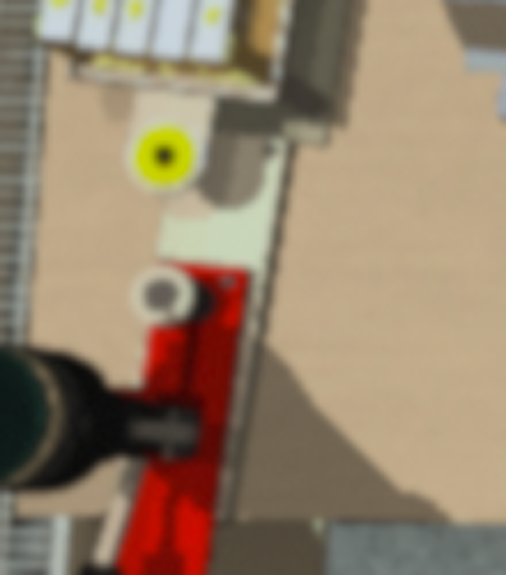

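View pics/s2c.png

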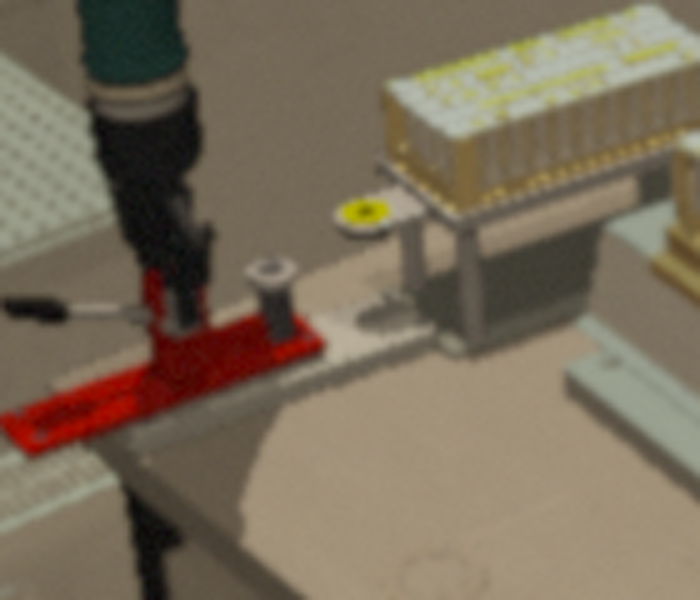

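Top crop: disc centre at (164,156), saddle at (161,294). Scene crop: disc at (366,212), saddle at (270,270). The jack is level over the plinth. I'll compute the remaining offset from disc to saddle in each view.

```bash
python3 - <<'E'
from h import *
c=snap("top");s=snap("scene")
t=lambda U,V:np.array([(U+.5)/4.6-.5+115,(V+.5)/4.6-.5+190]); q=lambda U,V:np.array([(U+.5)/5-.5+175,(V+.5)/5-.5+135])
R=np.array([[np.cos(SA),-np.sin(SA)],[np.sin(SA),np.cos(SA)]])
for cam,d,a,e in((c,t(164,156),t(161,294),t(246,269)),(s,q(366,212),q(270,270),q(323,342))):
    D=ray(cam,d,.111);A=ray(cam,a,.091)
    print(D,A,"stand-frame saddle->lift:",R.T@(D-A)[:2])
# yaw from red right edge of base (top image)
im=cv2.imread("pics/t2.png");hsv=cv2.cvtColor(im,cv2.COLOR_BGR2HSV)
red=((hsv[...,0]<6)|(hsv[...,0]>174))&(hsv[...,1]>170)&(hsv[...,2]>70)
P=[ray(c,(np.where(red[v,115:225])[0].max()+115.5,v),.038) for v in range(252,312) if red[v,115:225].any()]
P=np.array(P)[:,:2];f=np.polyfit(P[:,0],P[:,1],1);print("edge yaw",np.arctan(f[0]),"edge y(stand)",(R.T@(P.mean(0)-[SX,SY])))
# yaw of plinth right edge from first pic: dark/bright crossing
im=cv2.imread("pics/top0.png");hsv=cv2.cvtColor(im,cv2.COLOR_BGR2HSV)
P=[]
for v in range(240,298):
    h=hsv[v,145:185].astype(int); bl=(h[:,1]<65)&(h[:,2]>150); x=np.where(bl)[0]
    if len(x): P.append(np.r_[ray(c,(x.min()+144.5,v),.02)[:2],ray(c,(x.max()+145.5,v),.02)[:2]])
P=np.array(P);
for k in(0,2):
    f=np.polyfit(P[:,k],P[:,k+1],1);print("plinth yaw",np.arctan(f[0]),R.T@(P[:,k:k+2].mean(0)-[SX,SY]))
E
```

```text
[0.5768 0.3735 0.111 ] [0.4986 0.3783 0.091 ] stand-frame saddle->lift: [0.0784 0.0013]
[0.5778 0.3746 0.111 ] [0.4993 0.3822 0.091 ] stand-frame saddle->lift: [ 0.0788 -0.0015]
edge yaw -0.06996083524545946 edge y(stand) [-0.1507 -0.0293]
plinth yaw 0.010876148593056148 [-0.1193  0.0346]
plinth yaw -0.1089461532202728 [-0.1131 -0.0311]
```

```bash
python3 - <<'E'
from h import *
from cell import manip,gripper_to
x=-.0805
manip.line_to(st(-.16,0,.0755),vel=.05)
print(manip.line_to(st(x,0,.0755),vel=.05,max_force=8))
print(manip.line_to(st(x,0,.066),vel=.02,max_force=6))
s=manip.read_state();print(s["time_s"],s["tcp_pos"],st(x,0,.071),s["wrist_force"],s["ft_torque"])
gripper_to(0.06)
s=manip.read_state();print(s["tcp_pos"],s["wrist_force"],s["finger_gap"])
p=st(x,0,.20); manip.line_to(p,vel=.15)
gripper_to(0.0)
manip.movep(st(-.18,0,.20),rot(SA))
s=manip.read_state();print(s["time_s"],s["tcp_pos"],s["qpos"],s["wrist_force"])
c=snap("top","pics/t3.png"); crop(c,115,190,225,315,4.6,"pics/t3c.png")
c=snap("scene"); crop(c,175,135,315,255,5,"pics/s3c.png")
E
```

```text
False
True
10.6333 [0.4985 0.3801 0.0713] [0.4983 0.3797 0.071 ] [0.56   0.7914 5.9082] [-0.2894  0.1287 -0.0148]
[0.4964 0.3783 0.0689] [-0.3149  0.1226  0.9049] 0.05992418576845445
13.1417 [0.3982 0.3878 0.2003] [-0.9237  0.4212  0.0929  2.0238 -0.0591  0.6985 -2.4403] [ 0.7253 -0.3495  0.2928]
```

View pics/s3c.png

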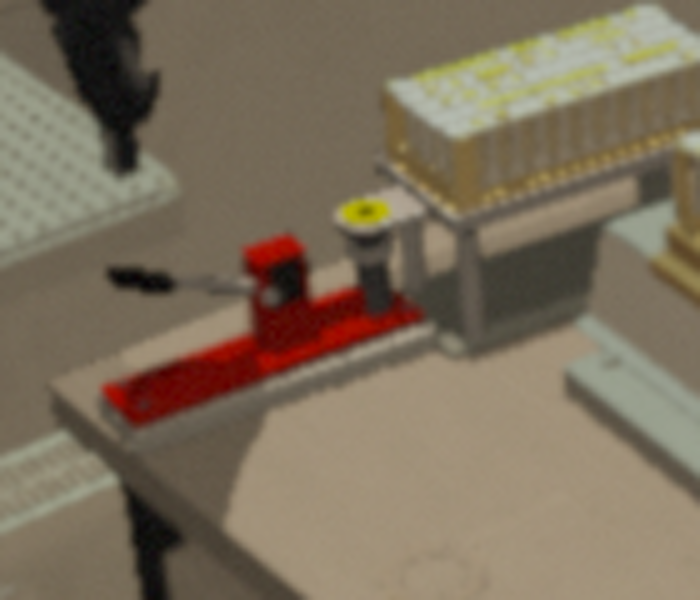

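View pics/t3c.png

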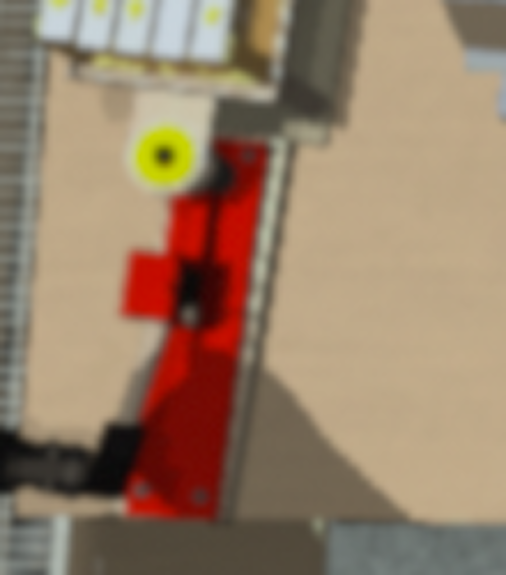

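The scene crop shows the jack standing on the plinth with its saddle column under the disc (366,212) and its block top at about (275,250). In the top crop the block top is at about (149,286), with base corners at (269,145), (217,520) and (127,513). I'll refit the jack pose.

```bash
python3 - <<'E'
from fit import *
c=snap("top");s=snap("scene")
t=lambda U,V:np.array([(U+.5)/4.6-.5+115,(V+.5)/4.6-.5+190]); q=lambda U,V:np.array([(U+.5)/5-.5+175,(V+.5)/5-.5+135])
J=[(c,(.1,-.028,.032),t(269,145)),(c,(-.135,-.028,.032),t(217,520)),(c,(-.135,.028,.032),t(127,514)),(c,(0,0,.108),t(149,286)),
(s,(0,0,.108),q(275,250)),(s,(-.135,.028,.032),q(104,389)),(s,(.1,-.028,.032),q(426,313)),(s,(-.135,-.028,.032),q(137,410))]
R=np.array([[np.cos(SA),-np.sin(SA)],[np.sin(SA),np.cos(SA)]])
for m,D in((J,(.5775,.374)),(J[:4],ray(c,t(164,156),.111)[:2]),(J[4:],ray(s,q(366,212),.111)[:2])):
    x,r=fit(m,(.5,.38,SA)); S=x[:2]+.075*np.array([np.cos(x[2]),np.sin(x[2])])
    print(x,"saddle-lift in stand",R.T@(S-D)); print(r.round(2).tolist())
E
```

```text
[ 0.503   0.3777 -0.0691] saddle-lift in stand [ 0.0004 -0.0014]
[[-0.09, -1.16], [0.23, 0.39], [-0.31, -0.01], [0.26, -0.53], [0.01, -0.09], [-0.87, -0.08], [0.21, 0.0], [-0.53, 2.56]]
[ 0.5021  0.3777 -0.0706] saddle-lift in stand [ 0.0002 -0.001 ]
[[-0.04, -0.86], [0.14, 0.7], [-0.39, 0.27], [0.26, -0.22]]
[ 0.5049  0.3791 -0.0653] saddle-lift in stand [ 0.002  -0.0002]
[[0.27, -0.42], [-0.55, -0.37], [0.41, -0.38], [-0.16, 2.25]]
```

The saddle is within about 2 mm of the lift point. Next is the test stroke.

```bash
cat >> h.py <<'E'
def jk(x,z):
    a=-.070; return np.array([.503+np.cos(a)*x,.378+np.sin(a)*x,z])
E
python3 - <<'E'
from h import *
from cell import manip,gripper_to
manip.line_to(jk(-.102,.145),vel=.1,rotation=rot(-.07))
print(manip.read_state()["wrist_force"])
for z in(.10,.08,.07,.055):
    hit=manip.line_to(jk(-.107 if z<.11 else -.102,z),vel=.05,max_force=25 if z<.07 else 22)
    s=manip.read_state();print(hit,s["time_s"],s["tcp_pos"],s["wrist_force"])
manip.hold(.4);s=manip.read_state();print(s["tcp_pos"],s["wrist_force"])
c=snap("scene","pics/s4.png");crop(c,175,135,315,255,5,"pics/s4c.png")
E
```

```text
[-0.5835  0.0351  0.0164]
False 15.1 [0.3951 0.3857 0.0999] [-2.91    0.6455  6.3873]
False 15.65 [0.3942 0.3858 0.0798] [-5.1705  0.935   8.1011]
False 16.0 [0.3948 0.3857 0.0699] [-3.6102 -0.1109  7.355 ]
True 16.225 [0.3949 0.3859 0.068 ] [-4.2486 -2.1015 20.7449]
[0.3949 0.3859 0.0681] [-3.1868 -1.8421 18.9333]
```

View pics/s4c.png

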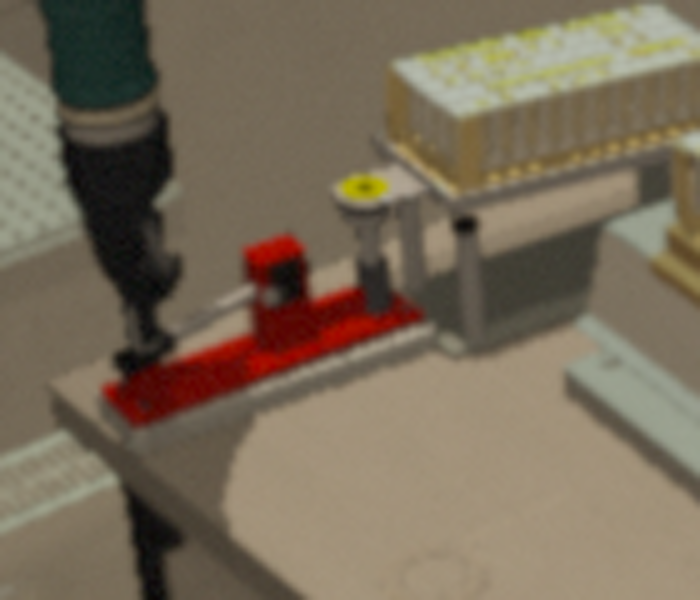

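The scene crop shows the handle down, the disc raised from row 212 to 188, the rack still on the tray and the jack not shifted. I'll let the handle come up, check its return numerically, then press again.

```bash
python3 - <<'E'
from h import *
from cell import manip,gripper_to
manip.line_to(jk(-.105,.10),vel=.05); manip.line_to(jk(-.102,.150),vel=.05); manip.hold(1.0)
s=manip.read_state();print(s["time_s"],s["wrist_force"])
c=snap("scene");hs=lambda im:cv2.cvtColor(im,cv2.COLOR_RGB2HSV)
def disc(im):
    h=hs(im);m=(h[...,0]>22)&(h[...,0]<36)&(h[...,1]>150)&(h[...,2]>100);m[:165]=0;m[195:]=0;m[:,:235]=0;m[:,262:]=0
    y,x=np.where(m);return x.mean(),y.mean()
def redc(im):
    h=hs(im);m=((h[...,0]<6)|(h[...,0]>174))&(h[...,1]>180);m[:170]=0;m[230:]=0;m[:,270:]=0
    y,x=np.where(m);return x.mean(),y.mean(),x.min(),x.max(),y.min(),y.max()
a=cv2.imread("pics/s4.png")[:,:,::-1].copy()
print("down",disc(a),redc(a));print("up",disc(c["image"]),redc(c["image"]))
print(c["image"][186:196:2,196:212:3].mean(-1))  # pad region when up
crop(c,175,135,315,255,5,"pics/s5c.png")
E
```

```text
19.65 [ 0.1298  0.182  -0.3362]
down (np.float64(247.2941176470588), np.float64(172.05882352941177)) (np.float64(226.1875), np.float64(203.07926829268294), np.int64(196), np.int64(258), np.int64(182), np.int64(219))
up (np.float64(247.62857142857143), np.float64(177.0)) (np.float64(226.65522620904835), np.float64(202.90639625585024), np.int64(196), np.int64(258), np.int64(182), np.int64(219))
[[ 97.3333  97.     100.6667 100.     102.3333 102.6667]
 [ 75.6667  61.3333  62.      91.      96.     103.3333]
 [ 66.6667  15.      16.3333  21.3333  45.3333  95.6667]
 [ 96.3333  49.6667  40.3333  10.      24.      86.6667]
 [101.     100.6667  98.      91.      89.6667 102.    ]]
```

View pics/s5c.png

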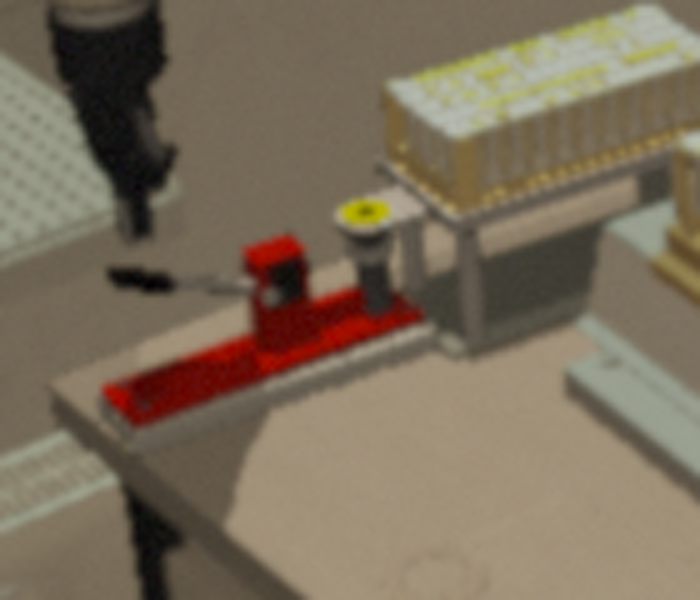

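The handle is fully back up (pad at (140,280)), the tray is down again (disc at (366,212)) and the jack hasn't moved. Now the final press, held at the stop.

```bash
python3 - <<'E'
from h import *
from cell import manip
for z in(.10,.08,.07,.055):
    hit=manip.line_to(jk(-.107,z),vel=.05,max_force=25 if z<.07 else 22)
    s=manip.read_state();print(hit,s["time_s"],s["tcp_pos"],s["wrist_force"])
manip.hold(.8);s=manip.read_state();print(s["tcp_pos"],s["wrist_force"])
if s["wrist_force"][2]>14 and s["tcp_pos"][2]<.0692: print(manip.hand_in())
E
```

```text
False 20.8583 [0.3952 0.3855 0.1   ] [-3.9141 -0.2928  6.1428]
False 21.4083 [0.3943 0.3857 0.0799] [-5.6838 -0.6852  6.9623]
False 21.7583 [0.3948 0.3857 0.07  ] [-5.0003  0.7211  7.6692]
True 21.9917 [0.395  0.3859 0.0679] [-3.8878 -3.1001 22.4775]
[0.395  0.3858 0.068 ] [-3.301  -2.7503 20.2317]
the job is handed in; nothing more can be done
None
```

I handed the job in at about 23 s: the jack stands on the plinth within about 2 mm of the lift point by camera fit, the test stroke went fully down and back up, and the arm is holding the handle at its lower stop with about 20 N, keeping the tray raised.

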